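Refit the control knob on the variable transformer and wind it back to zero

TASK

The black control knob has come off the variable transformer and stands on the bench. Set it on the bare shaft, turn it until you feel its keyway find the key and the knob drops, push it fully home on the nut, then turn it anticlockwise to the stop so that its pointer is back at the zero line, and let go. Leave the other things on the bench where they are.

Things in the scene. Friction and masses are not known exactly. Their poses are not given: they have to be found in the camera images.
- transformer: Variable transformer, fixed to the bench: grey steel case 120 x 120 mm, 70 mm high, front (switch, fuse cap, round outlet) facing its -x. Origin: centre of the underside, z up. On top an aluminium dial 106 mm across, in its middle a nut 28 mm across with a bare shaft standing up on the body's z axis. Directions below are counted anticlockwise from above from this body's +x.
- shaft_tip (a point): Centre of the shaft's top, 19 mm above the nut (does not turn with it). Steel shaft 20 mm in diameter, 1.5 mm chamfer at the top. From its foot up to 9 mm above the nut a key stands out to one side: 6 mm wide, to 16.5 mm from the axis, top edges chamfered 1 mm. The shaft turns stiffly (0.2 N m, no spring); a knob set on the key with under 15 N does not drag it.
- shaft_seat (a point): On the shaft's axis in the flat top of the nut, 75 mm above the bench: here the knob's underside sits when fully home. Shaft travel: at the zero stop the key points to 135 degrees (left and front), from there 270 degrees clockwise seen from above. It is found 45 to 138 degrees clockwise of the zero stop (key pointing 90 to -3 degrees); the exact angle is not reported.
- zero_mark (a point): Inner end of the zero line on the dial (longest line, dot at its outer end), 32 mm from the shaft's axis in direction 143 degrees. The keyway has about 5 to 8 degrees of play on the key, so when the knob has turned the shaft to its stop the pointer stands within a few degrees of this line.
- control_knob: Loose control knob, black plastic, about 0.2 kg, standing on its underside on the bench: skirt 60 mm in diameter, 8 mm high; above it a fluted round grip 44 mm in diameter, up to 40 mm. White pointer line along its +x over skirt and top. Origin: centre of the underside, z up along the axis. Grip it across the fluted part, 10 to 38 mm above the underside.
- knob_keyway (a point): Open end of the knob's keyway, in the underside 15 mm from the axis on the +x (pointer) side: slot 8.4 mm wide, 10.5 mm high, out to 20 mm. Bore round, 21.6 mm, 21 mm deep, mouth chamfered 2.5 mm. At any angle the knob slides 10 mm down the shaft and then rests on the key, 9 mm above the nut; only with the pointer the way the key points (within 5 degrees) does it go down the rest.
- knob_pointer (a point): Tip of the knob's pointer line at the rim of the skirt: 30 mm from the knob's axis along its +x, 6 mm above its underside.
- dial (a point): Centre of the aluminium dial, 106 mm across, 70 mm above the bench. Mind the desk lamp, fixed and solid: its shade hangs to the right of the work, 0.54 to 0.70 m above the bench at x 0.28 to 0.41, y -0.22 to -0.08; from it the lamp's arm runs back and left, 0.6 m up, over x 0.4 to 0.75, y -0.1 to 0. Swing past under the shade with the gripper low and drawn in; keep low over the work.
- tape_roll: Bystander: roll of black tape, 62 mm in diameter, 19 mm high, lying loose on the bench. Origin: centre of its underside.
- battery_a: Bystander: black camera battery, 56 x 38 x 21 mm, lying loose on the bench. Origin: centre of its underside.
- lens_rear_cap: Bystander: black lens rear cap, a plain disc 59 mm in diameter and 18 mm high, lying loose on the bench. Origin: centre of its underside.

How it is judged (in metres and radians):
At the end, for the whole second after the job is handed in: The knob sits level and centred on the shaft with its underside within 3 mm of the nut (so its keyway is over the key), its pointer tip within 8 mm of the inner end of the zero line (about 14 degrees), and it is released and at rest (z of control_knob in the frame of shaft_seat below 0.003 m and horizontal distance between control_knob and shaft_seat below 0.003 m and angle between control_knob's own z axis and vertical below 0.08 rad and horizontal distance between knob_pointer and zero_mark below 0.008 m and linear speed of control_knob below 0.02 m/s and angular speed of control_knob below 0.1 rad/s); the robot touches nothing.
It fails at once if the tape roll is shoved more than 30 mm from its place (distance of tape_roll from where it was at the start of the episode above 0.03 m).
It fails at once if the camera battery is shoved more than 30 mm from its place (distance of battery_a from where it was at the start of the episode above 0.03 m).
It fails at once if the lens rear cap is shoved more than 30 mm from its place (distance of lens_rear_cap from where it was at the start of the episode above 0.03 m).
It also fails if it takes over 54 s, if anything falls off the work surface, if the arm or the gripper's body presses on something with over 40 N, if the wrist force passes 120 N, or if a joint passes its speed limit or range.

ROBOT

A 6-joint arm with a two-finger parallel gripper is mounted at the origin on a cart in front of the work surface, level with it; the furniture and walls round the work are solid. World frame = base frame: x ahead of the robot, y to its left, z up, the work surface at z = 0. Lengths are in mm, angles in rad, forces in N, time in s.
With the tool pointing down it reaches from about 400 to 825 mm from the base axis. Payload 7 kg.
Tool frame: the origin (TCP) lies on the centre line of the jaws, within the pads' length; the fingertips stand 25 mm ahead of it and the grasp point (between the pads) lies 6 mm ahead of it (r.tip_extent is the distance from the TCP to the fingertips, in mm); z points along the fingers, y is the line along which they close (so a half turn about z gives the same grasp; the last joint's range is limited). The gripper opens to 85 mm and grips with 20 to 120 N. Pads are 22 mm wide; open, the fingers measure 114 mm over their backs; the gripper's body (76 mm by 85 mm) begins 54 mm behind the grasp point. The pads swing forward as they close: fully open they stand 13 mm farther back than shut.
Start: joints at [1.395, 0.359, 0.012, 0, -1.224, -0.288], TCP at [301.966, 603.666, 256.302] pointing down, gripper open.
Joint ranges: [-3.07, 3.07], [-1.43, 2.12], [-1.02, 1.25], [-3.03, 1.67], [-3.05, -0], [-3.03, 3.03]. Speed limits (rad/s): [2.39, 2.39, 3.01, 3.14, 3.14, 3.14].

INTERFACE

Orientations are given as a unit quaternion [x, y, z, w].
In Python, from station import r gives the robot as it stands. The module is installed in compiled form; this text tells all that it offers.
- The arm moves only by the tool move_arm, never from a script. Its argument "commands" is a list of rows, each an object of numbers: "x", "y", "z": the shift along the tool's x, y, z in m; "wx", "wy", "wz": the turn, a rotation vector about the tool's x, y, z in degrees; "fingers": the opening, from -1 (shut) to 1 (fully open). In form: [{"x": .., "y": .., "z": .., "wx": .., "wy": .., "wz": .., "fingers": ..}, ...]. A call has 1 to 20 rows; each row is the pose to reach, as a shift and turn from the pose commanded when the call began, along the tool's axes at that moment; what a row does not reach only later rows make up. A row lasts 1/10 s, in which the tool goes at most 50 mm and 8.59 degrees, less where a joint would pass 70% of its speed; a pose out of reach is approached as far as the arm can. A call with a gripper value outside its range is refused whole. The fingers move at their own pace and stop on an object; the grip force is fixed at half the most. Time passes only in rows, so rows that repeat a pose let the fingers close. It gives the time, the measured TCP pose, the force, the opening and the grip force at its end, in the units of the state.
- r.get_obs(): the state, without advancing time (a new reading comes with each control period).
- r.snapshot(name): name is "scene" or "top"; returns a dict with "frame" (384x512x3 uint8, red, green, blue), "K" (3x3 intrinsics, pixels), "k1" (the pictures are not rectified: a ray, as slopes to the right and down, at radius r is drawn at 1 + k1 r^2 times it, then the intrinsics apply), "R" (3x3) and "t" (3): a world point X has camera coordinates R X + t. Camera axes: x right, y down, z forward; pixel columns grow to the right and rows downward; lengths in mm; the calibration is good to about 2 mm. A picture is of the moment at which its call begins. There is no depth.
- r.hand_in(): hands the job in; it is judged then, once.
The state is a dict: "clock": time; "qpos": joint angles; "joint_velocities": joint speeds; "tau": joint torques, N m; "tcp_pos": TCP position; "ee_rot": TCP orientation; "contact_force": force on the tool from outside, world axes, zero at the start; "moment": the same for the moment, N m; "finger_gap": opening from 0.0 (shut) to 1.0 (fully open); "gripper_force": force on a finger pad.
Only numpy, scipy, OpenCV 4.12 (cv2) and the standard library are available. Lean on these libraries where they do the work, as an engineer would, in place of code of your own. Each camera call takes 0.05 s, during which the arm holds its last target. There are 200 camera calls.

## Working session

There is one attempt and no reset: what is moved stays moved. The work goes in short steps, Python scripts to look and compute and a tool call to move; the robot and the scene stay as the last step left them, time stands still between calls to the robot, and variables do not carry over. Pictures are saved under pics/ and viewed, at most 10 in all, crops included, and the job is handed in when it is done.

Besides the shell and the picture viewer there is one more tool, called after "Emit:" in YAML: its name, and indented under it one key for each argument. move_arm: Moves the arm, as the interface text tells. Its arguments: {"type":"object","properties":{"commands":{"type":"array","items":{"type":"object","properties":{"x":{"type":"number"},"y":{"type":"number"},"z":{"type":"number"},"wx":{"type":"number"},"wy":{"type":"number"},"wz":{"type":"number"},"fingers":{"type":"number"}}}}},"required":["commands"]}

```bash
mkdir -p pics
cat > h.py <<'E'
import numpy as np,cv2
from station import r
def snap(n,f):
    s=r.snapshot(n); cv2.imwrite('pics/'+f+'.png',s['frame'][:,:,::-1]); np.savez('pics/'+f+'.npz',**s); return s
def load(f): return dict(np.load('pics/'+f+'.npz'))
def ray(s,u,v):
    K=s['K'];d=np.array([(u-K[0,2])/K[0,0],(v-K[1,2])/K[1,1]]);k=float(s['k1']);p=d.copy()
    for _ in range(30): p=d/(1+k*(p@p))
    R=s['R'];w=R.T@np.array([p[0],p[1],1.]);return -R.T@s['t'],w/np.linalg.norm(w)
def plane(s,u,v,z):
    o,w=ray(s,u,v);return o+w*(z-o[2])/w[2]
def tri(s1,a,s2,b):
    o1,w1=ray(s1,*a);o2,w2=ray(s2,*b)
    M=np.array([w1,-w2]).T;l=np.linalg.lstsq(M,o2-o1,rcond=None)[0]
    p,q=o1+l[0]*w1,o2+l[1]*w2;return (p+q)/2,np.linalg.norm(p-q)
def proj(s,X):
    c=s['R']@np.asarray(X,float)+s['t'];d=c[:2]/c[2];d=d*(1+float(s['k1'])*(d@d));return s['K'][:2,:2]@d+s['K'][:2,2]
E
python3 - <<'E'
from h import *
o=r.get_obs();print(o)
A=snap('scene','a');B=snap('top','b')
for s in(A,B):print(s['K'],s['k1'],-s['R'].T@s['t'],s['R'])
cv2.imwrite('pics/ab.png',cv2.resize(np.vstack([A['frame'],B['frame']])[:,:,::-1],(512,768))[:0+768])
for n,s in(('a2',A),('b2',B)):cv2.imwrite(f'pics/{n}.png',cv2.resize(s['frame'][:,:,::-1],(800,600),interpolation=cv2.INTER_CUBIC))
E
```

```text
{'clock': 0.0, 'qpos': array([ 1.39507235e+00,  3.59383314e-01,  1.10655111e-02, -3.58402838e-04,
       -1.22411905e+00, -2.88114460e-01]), 'joint_velocities': array([-0.000596  ,  0.00213719, -0.0009404 , -0.00208919,  0.00159858,
       -0.00010256]), 'tau': array([-1.77323363e-03, -5.83320129e+01,  2.93419844e+01,  6.93688363e+00,
       -5.90920899e-03, -2.56982254e-06]), 'tcp_pos': array([301.7955134 , 603.27617823, 255.36737647]), 'ee_rot': array([ 9.73212694e-01, -2.29905091e-01, -1.22153633e-04,  8.28430527e-04]), 'contact_force': array([ 0.28682901,  0.49152666, -0.0267223 ]), 'moment': array([ 0.03329007, -0.03495849, -0.03738034]), 'gripper_force': 0.0, 'finger_gap': 1.0006841199517418}
[[453.53807755   0.         258.41900106]
 [  0.         453.53807755 192.38876358]
 [  0.           0.           1.        ]] 0.0286498435539803 [228.40902182 424.08416416 734.35327622] [[-0.82571033 -0.56397572  0.01156864]
 [-0.42274226  0.60509321 -0.67464894]
 [ 0.37348552 -0.56195515 -0.73804808]]
[[453.75491737   0.         262.12675378]
 [  0.         453.75491737 189.98199911]
 [  0.           0.           1.        ]] -0.16260323255438774 [ 446.82331124  -57.34169742 1054.92349609] [[-0.02734524 -0.9994907  -0.01644904]
 [-0.99630244  0.02859137 -0.08101844]
 [ 0.08144747  0.01417275 -0.99657686]]
```

View pics/a2.png

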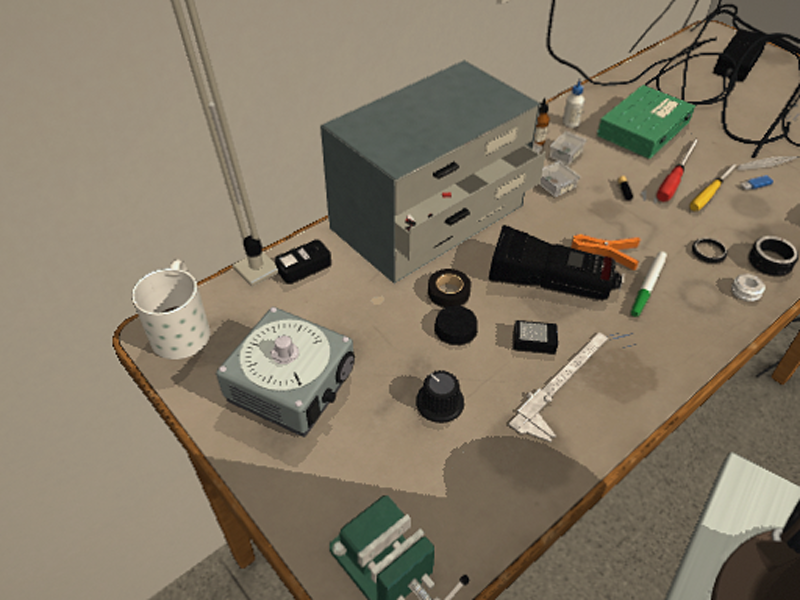

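View pics/b2.png

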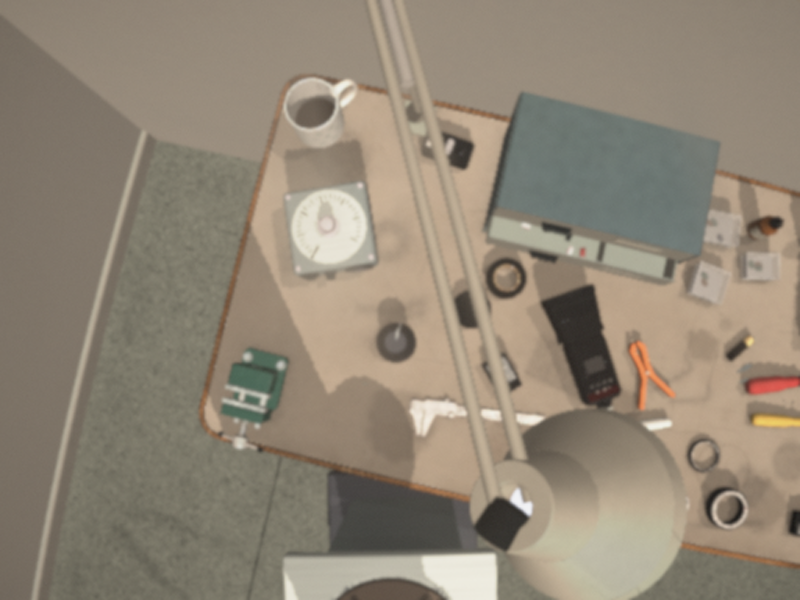

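The scene view shows the transformer with its dial at about (285,350), the loose knob at (440,395) and the bystanders at (450,285), (456,325) and (536,336). In the top view the dial is at (328,225) and the knob at (396,341). Next I'll enlarge the dial and the knob in both views.

Run:
```python
from h import *
A,B=load('a'),load('b')
def c(s,u,v,h=30,w=40):
    return cv2.resize(s['frame'][v-h:v+h,u-w:u+w,::-1],(400,300),interpolation=cv2.INTER_CUBIC)
cv2.imwrite('pics/c.png',np.vstack([np.hstack([c(A,183,226),c(A,281,253)]),np.hstack([c(B,210,145),c(B,253,217)])]))
for n,(a,b) in dict(shaft=((284/1.5625,341/1.5625),(327/1.5625,226/1.5625)),knob=((440/1.5625,381/1.5625),(396/1.5625,341/1.5625))).items():
    print(n,tri(A,a,B,b))
```

```text
shaft (array([628.0175368 ,  68.38609078,  95.1692592 ]), np.float64(3.7528601489380087))
knob (array([468.31109702, -21.14610498,  41.28564341]), np.float64(3.023235151437015))
```

View pics/c.png

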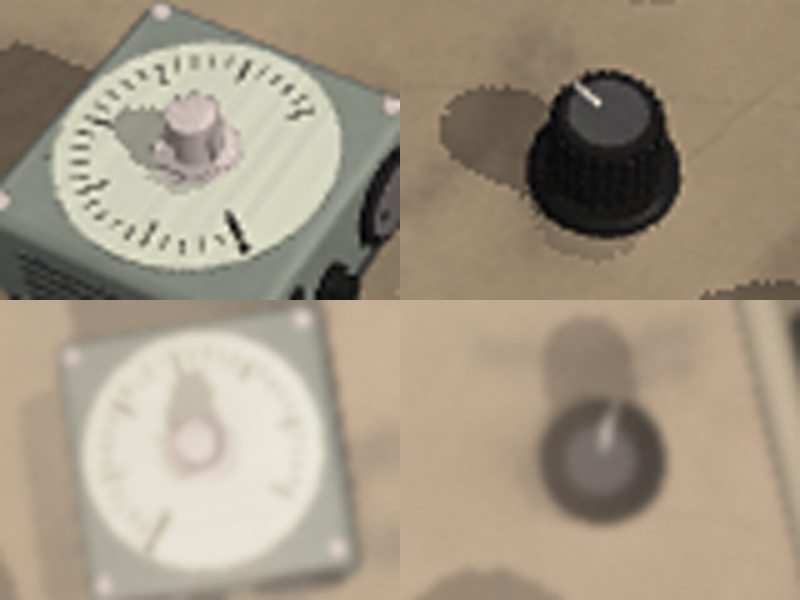

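The enlarged tiles show the zero line from (230,212) to (245,250) in the scene tile, and at (166,515)→(150,552) in the top tile. The knob's pointer points away from the robot and slightly right, from (604,447) to (618,403). I'll now refine with masks, ellipse fits and triangulation.

Run:
```python
from h import *
A,B=load('a'),load('b')
def big(s,u,v,mask,R=40):
    m=np.zeros_like(mask);m[v-R:v+R,u-R:u+R]=mask[v-R:v+R,u-R:u+R]
    m=cv2.morphologyEx(m,cv2.MORPH_OPEN,np.ones((2,2),np.uint8))
    cs=cv2.findContours(m,cv2.RETR_EXTERNAL,cv2.CHAIN_APPROX_NONE)[0];c=max(cs,key=cv2.contourArea)
    return cv2.fitEllipse(cv2.convexHull(c)) 
def f(s):return s['frame'].astype(int)
res={}
# dial: bright, yellowish
for n,s,u,v in(('A',A,183,226),('B',B,210,145)):
    g=f(s); m=((g.min(2)>170)).astype(np.uint8)*255 if n=='A' else ((g[:,:,1]>190)).astype(np.uint8)*255
    res['dial'+n]=big(s,u,v,m,33); print(n,'dial',res['dial'+n], g[v+10,u-8])
for n,s,u,v in(('A',A,281,253),('B',B,253,217)):
    g=f(s).max(2); m=(g<(70 if n=='A' else 110)).astype(np.uint8)*255
    res['k'+n]=big(s,u,v,m,26); print(n,'knob',res['k'+n])
g=f(A);m=((g.max(2)>60)&(g.max(2)<115)&(g[:,:,0]-g[:,:,2]<12)).astype(np.uint8)*255
res['ktA']=big(A,282,245,m,13);print('ktop A',res['ktA'])
p=lambda x,y,u0,v0:(u0+(x+.5)/5-.5,v0+(y+.5)/5-.5)
a=lambda x,y:p(x,y,143,196); b=lambda x,y:p(x,y,170,115); ka=lambda x,y:p(x,y,241,223); kb=lambda x,y:p(x,y,213,187)
T=lambda n,x,y:print(n,*[np.round(q,1) for q in tri(A,x,B,y)])
T('dial',res['dialA'][0],res['dialB'][0]); print(plane(A,*res['dialA'][0],70),plane(B,*res['dialB'][0],70))
T('shaft',a(194,112),b(197,145)); print(plane(A,*a(194,112),94),plane(B,*b(197,145),94))
T('zin',a(230,212),b(166,215));T('zout',a(245,250),b(150,252))
for z,w in((70,(230,212)),(70,(245,250))):print(plane(A,*a(*w),z))
T('scr1',a(161,12),b(303,18));T('scr2',a(392,105),b(338,248));T('scr3',a(2,200),b(72,56))
T('ktop',ka(209,112),kb(201,160));T('ktopfit',res['ktA'][0],kb(201,160)); print('B skirt z6',plane(B,*res['kB'][0],6),plane(B,*kb(203,160),6), 'A top z40',plane(A,*res['ktA'][0],40),plane(A,*ka(209,112),40))
print('ptr A z40',plane(A,*ka(175,85),40),plane(A,*ka(199,103),40));print('ptr B',plane(B,*kb(204,147),40),plane(B,*kb(218,103),6))
for n,P in(('tape',(449,287)),('cap',(456,325)),('batt',(536,336)),('mug',(172,310))):print(n,plane(A,P[0]/1.5625,P[1]/1.5625,18))
```

```text
A dial ((182.9988555908203, 227.56509399414062), (43.98335266113281, 57.38713836669922), 79.25263214111328) [207 208 187]
B dial ((211.3169403076172, 145.7462158203125), (47.99440002441406, 48.78987503051758), 46.4918098449707) [229 225 211]
A knob ((282.41351318359375, 255.07420349121094), (30.799785614013672, 33.14049530029297), 14.216757774353027)
B knob ((254.18756103515625, 219.53765869140625), (23.561378479003906, 23.77587127685547), 175.84556579589844)
ktop A ((283.3497314453125, 246.16355895996094), (12.63936710357666, 15.429242134094238), 88.83934783935547)
dial [630.7  67.6  65.2] 3.0
[629.16748035  70.73214126  70.        ] [628.47729306  66.1230635   70.        ]
shaft [629.7  68.6  95. ] 2.3
[631.45404502  68.44077701  94.        ] [628.91594403  68.06923064  94.        ]
zin [602.4  85.1  74.1] 1.0
zout [587.5  93.3  71.8] 3.0
[605.16915148  83.1712202   70.        ]
[589.8373957   93.02923018  70.        ]
scr1 [689.9  23.6  69.5] 1.4
scr2 [586.2  10.1  70.9] 1.8
scr3 [675.5 126.6  71.3] 0.1
ktop [466.8 -20.   40.3] 1.3
ktopfit [465.9 -20.4  37.1] 0.8
B skirt z6 [464.60955174 -22.2189251    6.        ] [466.83569313 -19.99408655   6.        ] A top z40 [464.58762705 -18.7038442   40.        ] [467.47315056 -19.94401721  40.        ]
ptr A z40 [484.74887114 -23.17841656  40.        ] [472.78176758 -21.30187386  40.        ]
ptr B [471.98309015 -21.80385986  40.        ] [492.9909654  -27.62333908   6.        ]
tape [ 553.69330954 -178.73670479   18.        ]
cap [ 509.23864851 -124.83622821   18.        ]
batt [ 413.18553403 -168.7711469    18.        ]
mug [836.37309623  70.97120302  18.        ]
```

Measured positions:

| Item | Position |
|---|---|
| Shaft | about (629.5, 68.5), top z ≈ 94–95 |
| Transformer yaw | about 7.7° |
| Knob | (466.5, -20), top at z ≈ 40, pointer ≈ -12° |

These heights and sizes match the text. I'll move above the knob, with the yaw chosen so that one grasp covers the whole turn.

Emit:
move_arm:
  commands:
    - {"x":0.426,"y":0.484,"z":0.05,"wz":83.4,"fingers":1}
    - {"x":0.426,"y":0.484,"z":0.05,"wz":83.4,"fingers":1}
    - {"x":0.426,"y":0.484,"z":0.05,"wz":83.4,"fingers":1}
    - {"x":0.426,"y":0.484,"z":0.05,"wz":83.4,"fingers":1}
    - {"x":0.426,"y":0.484,"z":0.05,"wz":83.4,"fingers":1}
    - {"x":0.426,"y":0.484,"z":0.05,"wz":83.4,"fingers":1}
    - {"x":0.426,"y":0.484,"z":0.05,"wz":83.4,"fingers":1}
    - {"x":0.426,"y":0.484,"z":0.05,"wz":83.4,"fingers":1}
    - {"x":0.426,"y":0.484,"z":0.05,"wz":83.4,"fingers":1}
    - {"x":0.426,"y":0.484,"z":0.05,"wz":83.4,"fingers":1}
    - {"x":0.426,"y":0.484,"z":0.05,"wz":83.4,"fingers":1}
    - {"x":0.426,"y":0.484,"z":0.05,"wz":83.4,"fingers":1}
    - {"x":0.426,"y":0.484,"z":0.05,"wz":83.4,"fingers":1}
    - {"x":0.426,"y":0.484,"z":0.05,"wz":83.4,"fingers":1}
    - {"x":0.426,"y":0.484,"z":0.05,"wz":83.4,"fingers":1}
    - {"x":0.426,"y":0.484,"z":0.05,"wz":83.4,"fingers":1}
    - {"x":0.426,"y":0.484,"z":0.05,"wz":83.4,"fingers":1}

```text
$.commands[0]: bad value
```

Emit:
move_arm:
  commands:
    - {"x":0.04,"y":0.045,"z":0.005,"wx":0.0,"wy":0.0,"wz":8.0,"fingers":1.0}

```text
clock: 0.2
tcp_pos: [314.1, 558.5, 250.4]
ee_rot: [0.955, -0.296, 0.0, 0.0]
contact_force: [1.2, -0.8, -0.2]
finger_gap: 0.999
gripper_force: 0.0
```

Emit:
move_arm:
  commands:
    - {"x":0.45,"y":0.388,"z":0.05,"wx":0.0,"wy":0.0,"wz":75.0,"fingers":1.0}

```text
clock: 0.3
tcp_pos: [327.2, 506.6, 246.4]
ee_rot: [0.929, -0.37, 0.0, 0.001]
contact_force: [0.1, -0.7, -0.6]
finger_gap: 0.996
gripper_force: 0.0
```

Emit:
move_arm:
  commands:
    - {"x":0.46,"y":0.286,"z":0.045,"wx":0.0,"wy":0.0,"wz":66.6,"fingers":1.0}
    - {"x":0.46,"y":0.286,"z":0.045,"wx":0.0,"wy":0.0,"wz":66.6,"fingers":1.0}
    - {"x":0.46,"y":0.286,"z":0.045,"wx":0.0,"wy":0.0,"wz":66.6,"fingers":1.0}
    - {"x":0.46,"y":0.286,"z":0.045,"wx":0.0,"wy":0.0,"wz":66.6,"fingers":1.0}
    - {"x":0.46,"y":0.286,"z":0.045,"wx":0.0,"wy":0.0,"wz":66.6,"fingers":1.0}
    - {"x":0.46,"y":0.286,"z":0.045,"wx":0.0,"wy":0.0,"wz":66.6,"fingers":1.0}
    - {"x":0.46,"y":0.286,"z":0.045,"wx":0.0,"wy":0.0,"wz":66.6,"fingers":1.0}
    - {"x":0.46,"y":0.286,"z":0.045,"wx":0.0,"wy":0.0,"wz":66.6,"fingers":1.0}
    - {"x":0.46,"y":0.286,"z":0.045,"wx":0.0,"wy":0.0,"wz":66.6,"fingers":1.0}
    - {"x":0.46,"y":0.286,"z":0.045,"wx":0.0,"wy":0.0,"wz":66.6,"fingers":1.0}
    - {"x":0.46,"y":0.286,"z":0.045,"wx":0.0,"wy":0.0,"wz":66.6,"fingers":1.0}
    - {"x":0.46,"y":0.286,"z":0.045,"wx":0.0,"wy":0.0,"wz":66.6,"fingers":1.0}
    - {"x":0.46,"y":0.286,"z":0.045,"wx":0.0,"wy":0.0,"wz":66.6,"fingers":1.0}
    - {"x":0.46,"y":0.286,"z":0.045,"wx":0.0,"wy":0.0,"wz":66.6,"fingers":1.0}

```text
clock: 1.7
tcp_pos: [467.2, -15.6, 202.9]
ee_rot: [-0.575, 0.818, 0.0, -0.0]
contact_force: [0.2, -0.2, -0.1]
finger_gap: 0.998
gripper_force: 0.0
```

Run:
```python
from h import *
o=r.get_obs();print(o['qpos'],o['tcp_pos'],o['ee_rot'],r.tip_extent)
B=snap('top','b3')
# deviation of camera calibration: project the TCP fingers region
```

```text
[ 3.89231012e-01  5.79039096e-02 -5.06958016e-01 -1.15460420e-04
 -1.00610477e+00 -7.34224627e-01] [467.21170162 -15.6397391  202.90833545] [-5.75217859e-01  8.18000248e-01  6.64454011e-05 -7.22467912e-05] 25.0
```

Emit:
move_arm:
  commands:
    - {"x":0.0043,"y":-0.0009,"z":0.05,"wx":0.0,"wy":0.0,"wz":0.0,"fingers":1.0}
    - {"x":0.0043,"y":-0.0009,"z":0.09,"wx":0.0,"wy":0.0,"wz":0.0,"fingers":1.0}
    - {"x":0.0043,"y":-0.0009,"z":0.13,"wx":0.0,"wy":0.0,"wz":0.0,"fingers":1.0}
    - {"x":0.0043,"y":-0.0009,"z":0.15,"wx":0.0,"wy":0.0,"wz":0.0,"fingers":1.0}
    - {"x":0.0043,"y":-0.0009,"z":0.166,"wx":0.0,"wy":0.0,"wz":0.0,"fingers":1.0}
    - {"x":0.0043,"y":-0.0009,"z":0.166,"wx":0.0,"wy":0.0,"wz":0.0,"fingers":1.0}
    - {"x":0.0043,"y":-0.0009,"z":0.166,"wx":0.0,"wy":0.0,"wz":0.0,"fingers":1.0}

```text
clock: 2.45
tcp_pos: [466.9, -19.3, 37.3]
ee_rot: [-0.576, 0.817, -0.0, -0.0]
contact_force: [0.7, 0.0, 0.6]
finger_gap: 1.0
gripper_force: 0.0
```

Run:
```python
from h import *
A=snap('scene','d')
cv2.imwrite('pics/d2.png',cv2.resize(A['frame'][170:330,180:380,::-1],(800,640)[:2],interpolation=cv2.INTER_CUBIC)[:600])
```

```text
(no output)
```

View pics/d2.png

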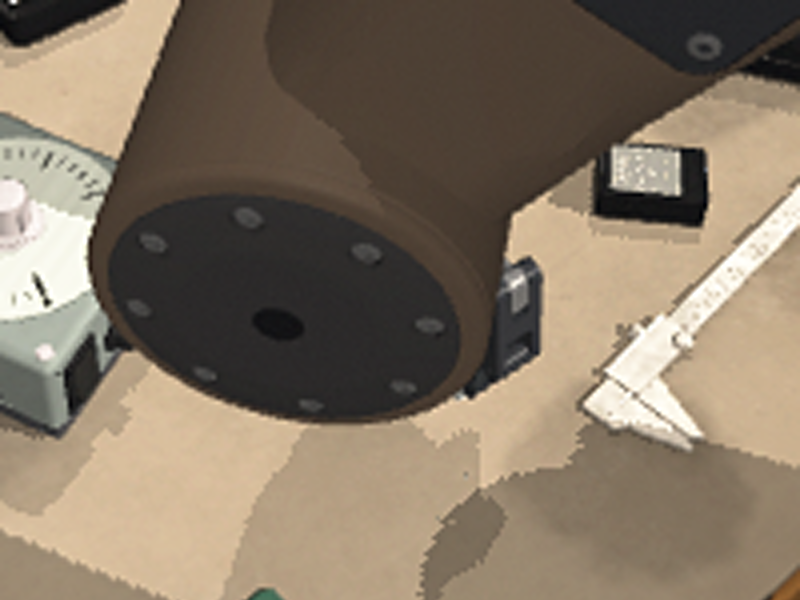

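The arm's wrist covers the knob at about (290,320); the bystanders and dial are undisturbed. Closing the gripper.

Emit:
move_arm:
  commands:
    - {"x":0.0,"y":0.0,"z":0.0,"wx":0.0,"wy":0.0,"wz":0.0,"fingers":-1.0}
    - {"x":0.0,"y":0.0,"z":0.0,"wx":0.0,"wy":0.0,"wz":0.0,"fingers":-1.0}
    - {"x":0.0,"y":0.0,"z":0.0,"wx":0.0,"wy":0.0,"wz":0.0,"fingers":-1.0}
    - {"x":0.0,"y":0.0,"z":0.0,"wx":0.0,"wy":0.0,"wz":0.0,"fingers":-1.0}
    - {"x":0.0,"y":0.0,"z":0.0,"wx":0.0,"wy":0.0,"wz":0.0,"fingers":-1.0}
    - {"x":0.0,"y":0.0,"z":0.0,"wx":0.0,"wy":0.0,"wz":0.0,"fingers":-1.0}
    - {"x":0.0,"y":0.0,"z":0.0,"wx":0.0,"wy":0.0,"wz":0.0,"fingers":-1.0}
    - {"x":0.0,"y":0.0,"z":0.0,"wx":0.0,"wy":0.0,"wz":0.0,"fingers":-1.0}

```text
clock: 3.3
tcp_pos: [467.1, -20.2, 37.9]
ee_rot: [-0.575, 0.818, -0.0, 0.001]
contact_force: [-3.5, 1.8, 10.0]
finger_gap: 0.497
gripper_force: 59.5
```

Emit:
move_arm:
  commands:
    - {"x":0.0,"y":0.0,"z":-0.03,"wx":0.0,"wy":0.0,"wz":0.0,"fingers":-1.0}
    - {"x":0.0,"y":0.0,"z":-0.07,"wx":0.0,"wy":0.0,"wz":0.0,"fingers":-1.0}
    - {"x":0.0,"y":0.0,"z":-0.115,"wx":0.0,"wy":0.0,"wz":0.0,"fingers":-1.0}
    - {"x":-0.0347,"y":-0.0309,"z":-0.115,"wx":0.0,"wy":0.0,"wz":0.0,"fingers":-1.0}
    - {"x":-0.0694,"y":-0.0617,"z":-0.115,"wx":0.0,"wy":0.0,"wz":0.0,"fingers":-1.0}
    - {"x":-0.104,"y":-0.0925,"z":-0.115,"wx":0.0,"wy":0.0,"wz":0.0,"fingers":-1.0}
    - {"x":-0.1387,"y":-0.1233,"z":-0.115,"wx":0.0,"wy":0.0,"wz":0.0,"fingers":-1.0}
    - {"x":-0.1387,"y":-0.1233,"z":-0.115,"wx":0.0,"wy":0.0,"wz":0.0,"fingers":-1.0}
    - {"x":-0.1387,"y":-0.1233,"z":-0.115,"wx":0.0,"wy":0.0,"wz":0.0,"fingers":-1.0}
    - {"x":-0.1387,"y":-0.1233,"z":-0.115,"wx":0.0,"wy":0.0,"wz":0.0,"fingers":-1.0}

```text
clock: 4.3
tcp_pos: [628.6, 68.0, 151.5]
ee_rot: [-0.575, 0.818, 0.0, -0.001]
contact_force: [-1.1, -0.7, -1.8]
finger_gap: 0.495
gripper_force: 61.8
```

Run:
```python
from h import *
A=snap('scene','e');B=snap('top','e2')
cv2.imwrite('pics/e3.png',np.hstack([cv2.resize(s['frame'][v-50:v+50,u-35:u+35,::-1],(400,571),interpolation=cv2.INTER_CUBIC) for s,u,v in((A,183,210),(B,210,145))]))
o=r.get_obs();print(o['tcp_pos'],o['contact_force'],o['moment'],o['finger_gap'],o['gripper_force'])
```

```text
[628.80736204  67.94707231 152.25063627] [-0.22875527 -0.84236718 -1.50638868] [-0.05628195 -0.00119751  0.02526814] 0.49806362347975325 61.822264194488525
```

View pics/e3.png

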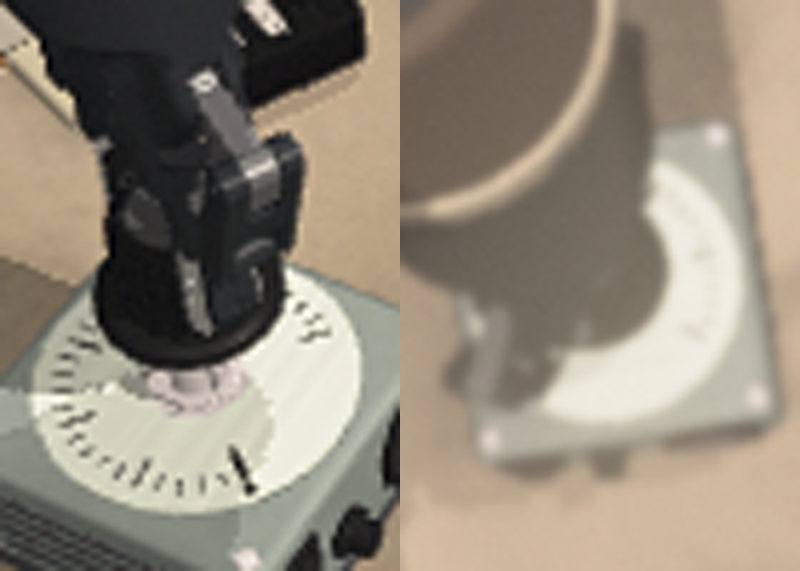

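The left tile shows the skirt centred over the shaft at about (191,370); the right tile shows the gripper covering the dial's upper left. Lowering carefully onto the shaft.

Emit:
move_arm:
  commands:
    - {"x":-0.0007,"y":-0.0005,"z":0.006,"wx":0.0,"wy":0.0,"wz":0.0,"fingers":-1.0}
    - {"x":-0.0007,"y":-0.0005,"z":0.012,"wx":0.0,"wy":0.0,"wz":0.0,"fingers":-1.0}
    - {"x":-0.0007,"y":-0.0005,"z":0.018,"wx":0.0,"wy":0.0,"wz":0.0,"fingers":-1.0}
    - {"x":-0.0007,"y":-0.0005,"z":0.021,"wx":0.0,"wy":0.0,"wz":0.0,"fingers":-1.0}
    - {"x":-0.0007,"y":-0.0005,"z":0.024,"wx":0.0,"wy":0.0,"wz":0.0,"fingers":-1.0}
    - {"x":-0.0007,"y":-0.0005,"z":0.024,"wx":0.0,"wy":0.0,"wz":0.0,"fingers":-1.0}

```text
clock: 5.0
tcp_pos: [630.2, 69.0, 127.4]
ee_rot: [-0.575, 0.818, 0.0, -0.0]
contact_force: [0.6, -0.2, -1.6]
finger_gap: 0.495
gripper_force: 61.8
```

Emit:
move_arm:
  commands:
    - {"x":0.0,"y":0.0,"z":0.002,"wx":0.0,"wy":0.0,"wz":0.0,"fingers":-1.0}
    - {"x":0.0,"y":0.0,"z":0.004,"wx":0.0,"wy":0.0,"wz":0.0,"fingers":-1.0}
    - {"x":0.0,"y":0.0,"z":0.005,"wx":0.0,"wy":0.0,"wz":0.0,"fingers":-1.0}
    - {"x":0.0,"y":0.0,"z":0.0055,"wx":0.0,"wy":0.0,"wz":0.0,"fingers":-1.0}
    - {"x":0.0,"y":0.0,"z":0.0055,"wx":0.0,"wy":0.0,"wz":0.0,"fingers":-1.0}

```text
clock: 5.5
tcp_pos: [630.4, 69.0, 122.4]
ee_rot: [-0.575, 0.818, -0.0, -0.0]
contact_force: [0.8, -0.3, -3.0]
finger_gap: 0.496
gripper_force: 61.8
```

Emit:
move_arm:
  commands:
    - {"x":0.0,"y":0.0,"z":0.0005,"wx":0.0,"wy":0.0,"wz":0.0,"fingers":-1.0}
    - {"x":0.0,"y":0.0,"z":0.001,"wx":0.0,"wy":0.0,"wz":0.0,"fingers":-1.0}
    - {"x":0.0,"y":0.0,"z":0.001,"wx":0.0,"wy":0.0,"wz":0.0,"fingers":-1.0}

```text
clock: 5.8
tcp_pos: [630.5, 69.0, 121.6]
ee_rot: [-0.575, 0.818, -0.0, 0.0]
contact_force: [0.3, 0.7, -0.6]
finger_gap: 0.494
gripper_force: 61.8
```

Emit:
move_arm:
  commands:
    - {"x":0.0,"y":0.0,"z":0.0005,"wx":0.0,"wy":0.0,"wz":0.0,"fingers":-1.0}
    - {"x":0.0,"y":0.0,"z":0.001,"wx":0.0,"wy":0.0,"wz":0.0,"fingers":-1.0}
    - {"x":0.0,"y":0.0,"z":0.001,"wx":0.0,"wy":0.0,"wz":0.0,"fingers":-1.0}

```text
clock: 6.1
tcp_pos: [630.6, 68.9, 121.2]
ee_rot: [-0.575, 0.818, -0.0, 0.0]
contact_force: [-1.9, -0.8, 4.5]
finger_gap: 0.495
gripper_force: 62.2
```

Contact with the key at TCP z ≈ 121.2, where the geometry puts it. I'll press lightly and turn anticlockwise.

Emit:
move_arm:
  commands:
    - {"x":0.0,"y":0.0,"z":0.0005,"wx":0.0,"wy":0.0,"wz":-4.0,"fingers":-1.0}
    - {"x":0.0,"y":0.0,"z":0.0007,"wx":0.0,"wy":0.0,"wz":-8.0,"fingers":-1.0}
    - {"x":0.0,"y":0.0,"z":0.0007,"wx":0.0,"wy":0.0,"wz":-11.0,"fingers":-1.0}
    - {"x":0.0,"y":0.0,"z":0.0007,"wx":0.0,"wy":0.0,"wz":-14.0,"fingers":-1.0}
    - {"x":0.0,"y":0.0,"z":0.0007,"wx":0.0,"wy":0.0,"wz":-17.0,"fingers":-1.0}
    - {"x":0.0,"y":0.0,"z":0.0007,"wx":0.0,"wy":0.0,"wz":-20.0,"fingers":-1.0}
    - {"x":0.0,"y":0.0,"z":0.0007,"wx":0.0,"wy":0.0,"wz":-23.0,"fingers":-1.0}
    - {"x":0.0,"y":0.0,"z":0.0007,"wx":0.0,"wy":0.0,"wz":-26.0,"fingers":-1.0}
    - {"x":0.0,"y":0.0,"z":0.0007,"wx":0.0,"wy":0.0,"wz":-29.0,"fingers":-1.0}
    - {"x":0.0,"y":0.0,"z":0.0007,"wx":0.0,"wy":0.0,"wz":-32.0,"fingers":-1.0}

```text
clock: 7.1
tcp_pos: [632.0, 69.2, 121.1]
ee_rot: [0.779, -0.627, 0.001, -0.001]
contact_force: [1.2, -0.9, 4.3]
finger_gap: 0.496
gripper_force: 62.4
```

Emit:
move_arm:
  commands:
    - {"x":0.0,"y":0.0,"z":0.0004,"wx":0.0,"wy":0.0,"wz":-3.0,"fingers":-1.0}
    - {"x":0.0,"y":0.0,"z":0.0004,"wx":0.0,"wy":0.0,"wz":-6.0,"fingers":-1.0}
    - {"x":0.0,"y":0.0,"z":0.0004,"wx":0.0,"wy":0.0,"wz":-9.0,"fingers":-1.0}
    - {"x":0.0,"y":0.0,"z":0.0004,"wx":0.0,"wy":0.0,"wz":-12.0,"fingers":-1.0}
    - {"x":0.0,"y":0.0,"z":0.0004,"wx":0.0,"wy":0.0,"wz":-15.0,"fingers":-1.0}
    - {"x":0.0,"y":0.0,"z":0.0004,"wx":0.0,"wy":0.0,"wz":-18.0,"fingers":-1.0}
    - {"x":0.0,"y":0.0,"z":0.0004,"wx":0.0,"wy":0.0,"wz":-21.0,"fingers":-1.0}
    - {"x":0.0,"y":0.0,"z":0.0004,"wx":0.0,"wy":0.0,"wz":-24.0,"fingers":-1.0}

```text
clock: 7.9
tcp_pos: [632.1, 69.2, 121.0]
ee_rot: [0.893, -0.451, 0.002, -0.001]
contact_force: [1.2, -0.5, 6.0]
finger_gap: 0.491
gripper_force: 62.5
```

Emit:
move_arm:
  commands:
    - {"x":0.0,"y":0.0,"z":0.0003,"wx":0.0,"wy":0.0,"wz":-3.0,"fingers":-1.0}
    - {"x":0.0,"y":0.0,"z":0.0003,"wx":0.0,"wy":0.0,"wz":-6.0,"fingers":-1.0}
    - {"x":0.0,"y":0.0,"z":0.0003,"wx":0.0,"wy":0.0,"wz":-9.0,"fingers":-1.0}
    - {"x":0.0,"y":0.0,"z":0.0003,"wx":0.0,"wy":0.0,"wz":-12.0,"fingers":-1.0}
    - {"x":0.0,"y":0.0,"z":0.0003,"wx":0.0,"wy":0.0,"wz":-15.0,"fingers":-1.0}
    - {"x":0.0,"y":0.0,"z":0.0003,"wx":0.0,"wy":0.0,"wz":-18.0,"fingers":-1.0}
    - {"x":0.0,"y":0.0,"z":0.0003,"wx":0.0,"wy":0.0,"wz":-21.0,"fingers":-1.0}
    - {"x":0.0,"y":0.0,"z":0.0003,"wx":0.0,"wy":0.0,"wz":-24.0,"fingers":-1.0}

```text
clock: 8.7
tcp_pos: [630.5, 68.9, 118.8]
ee_rot: [0.967, -0.256, 0.0, 0.0]
contact_force: [0.6, -1.8, -2.8]
finger_gap: 0.494
gripper_force: 61.9
```

The knob dropped to z = 118.8 and the force is gone, so the keyway is on the key. Pushing home.

Emit:
move_arm:
  commands:
    - {"x":0.0,"y":0.0,"z":0.002,"wx":0.0,"wy":0.0,"wz":0.0,"fingers":-1.0}
    - {"x":0.0,"y":0.0,"z":0.004,"wx":0.0,"wy":0.0,"wz":0.0,"fingers":-1.0}
    - {"x":0.0,"y":0.0,"z":0.005,"wx":0.0,"wy":0.0,"wz":0.0,"fingers":-1.0}
    - {"x":0.0,"y":0.0,"z":0.006,"wx":0.0,"wy":0.0,"wz":0.0,"fingers":-1.0}
    - {"x":0.0,"y":0.0,"z":0.006,"wx":0.0,"wy":0.0,"wz":0.0,"fingers":-1.0}

```text
clock: 9.2
tcp_pos: [630.6, 69.0, 113.1]
ee_rot: [0.966, -0.257, 0.0, -0.0]
contact_force: [1.8, -0.8, -2.3]
finger_gap: 0.492
gripper_force: 61.9
```

Emit:
move_arm:
  commands:
    - {"x":0.0,"y":0.0,"z":0.001,"wx":0.0,"wy":0.0,"wz":0.0,"fingers":-1.0}
    - {"x":0.0,"y":0.0,"z":0.0025,"wx":0.0,"wy":0.0,"wz":0.0,"fingers":-1.0}
    - {"x":0.0,"y":0.0,"z":0.0025,"wx":0.0,"wy":0.0,"wz":0.0,"fingers":-1.0}

```text
clock: 9.5
tcp_pos: [630.8, 69.0, 112.7]
ee_rot: [0.967, -0.257, 0.001, -0.0]
contact_force: [-4.6, -0.3, 13.3]
finger_gap: 0.495
gripper_force: 63.5
```

Home: firm contact at z = 112.7. Turning anticlockwise toward the stop.

Emit:
move_arm:
  commands:
    - {"x":0.0,"y":0.0,"z":-0.001,"wx":0.0,"wy":0.0,"wz":-5.0,"fingers":-1.0}
    - {"x":0.0,"y":0.0,"z":-0.001,"wx":0.0,"wy":0.0,"wz":-10.0,"fingers":-1.0}
    - {"x":0.0,"y":0.0,"z":-0.001,"wx":0.0,"wy":0.0,"wz":-15.0,"fingers":-1.0}
    - {"x":0.0,"y":0.0,"z":-0.001,"wx":0.0,"wy":0.0,"wz":-20.0,"fingers":-1.0}
    - {"x":0.0,"y":0.0,"z":-0.001,"wx":0.0,"wy":0.0,"wz":-25.0,"fingers":-1.0}
    - {"x":0.0,"y":0.0,"z":-0.001,"wx":0.0,"wy":0.0,"wz":-30.0,"fingers":-1.0}
    - {"x":0.0,"y":0.0,"z":-0.001,"wx":0.0,"wy":0.0,"wz":-35.0,"fingers":-1.0}
    - {"x":0.0,"y":0.0,"z":-0.001,"wx":0.0,"wy":0.0,"wz":-40.0,"fingers":-1.0}
    - {"x":0.0,"y":0.0,"z":-0.001,"wx":0.0,"wy":0.0,"wz":-45.0,"fingers":-1.0}
    - {"x":0.0,"y":0.0,"z":-0.001,"wx":0.0,"wy":0.0,"wz":-50.0,"fingers":-1.0}
    - {"x":0.0,"y":0.0,"z":-0.001,"wx":0.0,"wy":0.0,"wz":-55.0,"fingers":-1.0}
    - {"x":0.0,"y":0.0,"z":-0.001,"wx":0.0,"wy":0.0,"wz":-60.0,"fingers":-1.0}
    - {"x":0.0,"y":0.0,"z":-0.001,"wx":0.0,"wy":0.0,"wz":-65.0,"fingers":-1.0}
    - {"x":0.0,"y":0.0,"z":-0.001,"wx":0.0,"wy":0.0,"wz":-65.0,"fingers":-1.0}

```text
clock: 10.9
tcp_pos: [631.9, 69.3, 113.0]
ee_rot: [0.953, 0.303, 0.002, 0.0]
contact_force: [2.7, -0.5, 4.6]
finger_gap: 0.493
gripper_force: 62.4
```

```bash
python3 -c "
from station import r
o=r.get_obs();print(o['qpos'],o['moment'],o['contact_force'])"
```

```text
[ 4.16199192e-01  4.13629659e-01 -2.58114617e-01  1.06947307e-03
 -8.95561160e-01  1.77053462e+00] [-0.25709726 -1.12114594 -0.0271955 ] [ 2.72907663 -0.45601885  4.563662  ]
```

Emit:
move_arm:
  commands:
    - {"x":0.0,"y":0.0,"z":0.0,"wx":0.0,"wy":0.0,"wz":-3.0,"fingers":-1.0}
    - {"x":0.0,"y":0.0,"z":0.0,"wx":0.0,"wy":0.0,"wz":-6.0,"fingers":-1.0}
    - {"x":0.0,"y":0.0,"z":0.0,"wx":0.0,"wy":0.0,"wz":-9.0,"fingers":-1.0}
    - {"x":0.0,"y":0.0,"z":0.0,"wx":0.0,"wy":0.0,"wz":-12.0,"fingers":-1.0}

```text
clock: 11.3
tcp_pos: [631.8, 69.5, 113.0]
ee_rot: [0.916, 0.4, 0.002, 0.0]
contact_force: [1.1, 0.9, 6.8]
finger_gap: 0.497
gripper_force: 62.6
```

```bash
python3 -c "
from station import r
o=r.get_obs();print(o['qpos'][5],o['moment'],o['contact_force'])"
```

```text
1.9780416424645098 [ 0.26338135 -0.68468823 -0.23640036] [1.07859234 0.88942085 6.80377524]
```

Emit:
move_arm:
  commands:
    - {"x":0.0,"y":0.0,"z":0.0,"wx":0.0,"wy":0.0,"wz":-2.0,"fingers":-1.0}
    - {"x":0.0,"y":0.0,"z":0.0,"wx":0.0,"wy":0.0,"wz":-4.0,"fingers":-1.0}

```text
clock: 11.5
tcp_pos: [631.8, 69.6, 113.0]
ee_rot: [0.902, 0.432, 0.002, 0.0]
contact_force: [1.5, 0.9, 7.2]
finger_gap: 0.495
gripper_force: 62.6
```

```bash
python3 -c "
from station import r
o=r.get_obs();print(o['qpos'][5],o['moment'],o['contact_force'])"
```

```text
2.047163576042523 [ 0.27066487 -0.65492543 -0.24653024] [1.50667942 0.90324239 7.23169206]
```

Emit:
move_arm:
  commands:
    - {"x":0.0,"y":0.0,"z":0.0,"wx":0.0,"wy":0.0,"wz":-2.0,"fingers":-1.0}
    - {"x":0.0,"y":0.0,"z":0.0,"wx":0.0,"wy":0.0,"wz":-4.0,"fingers":-1.0}

```text
clock: 11.7
tcp_pos: [631.7, 69.6, 113.0]
ee_rot: [0.886, 0.463, 0.002, 0.0]
contact_force: [1.4, 0.4, 6.4]
finger_gap: 0.498
gripper_force: 62.6
```

```bash
python3 -c "
from station import r
o=r.get_obs();print(o['qpos'][5],o['moment'],o['contact_force'])"
```

```text
2.1169649686828556 [ 0.3725231  -0.62245637 -0.29594566] [1.36397272 0.44370482 6.39542319]
```

Emit:
move_arm:
  commands:
    - {"x":0.0,"y":0.0,"z":0.0,"wx":0.0,"wy":0.0,"wz":-2.0,"fingers":-1.0}
    - {"x":0.0,"y":0.0,"z":0.0,"wx":0.0,"wy":0.0,"wz":-4.0,"fingers":-1.0}

```text
clock: 11.9
tcp_pos: [631.6, 69.7, 113.0]
ee_rot: [0.87, 0.493, 0.002, 0.0]
contact_force: [1.2, 1.4, 7.9]
finger_gap: 0.491
gripper_force: 62.7
```

Run:
```python
from h import *
o=r.get_obs();print(o['qpos'][5],o['moment'],o['contact_force'])
A=snap('scene','g')
cv2.imwrite('pics/g2.png',cv2.resize(A['frame'][180:260,140:230,::-1],(675,600),interpolation=cv2.INTER_CUBIC))
```

```text
2.186141290572773 [ 0.73824361 -0.27085401 -0.93907053] [1.21915804 1.40515228 7.94981137]
```

View pics/g2.png

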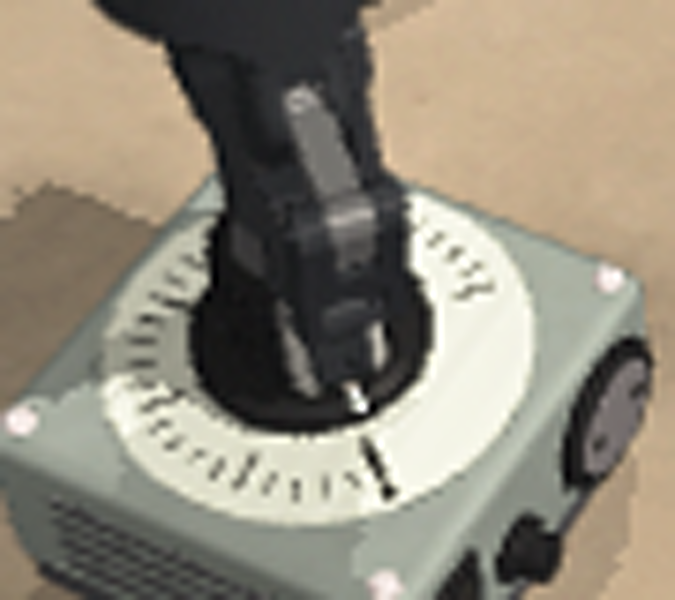

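The pointer at (355,395) lines up with the zero line at (375,465), and the torque jumped to 0.94 N m, so this is the stop. I'll relax slightly and release, then lift away.

Emit:
move_arm:
  commands:
    - {"x":0.0,"y":0.0,"z":0.0,"wx":0.0,"wy":0.0,"wz":2.0,"fingers":-1.0}
    - {"x":0.0,"y":0.0,"z":0.0,"wx":0.0,"wy":0.0,"wz":2.0,"fingers":1.0}
    - {"x":0.0,"y":0.0,"z":0.0,"wx":0.0,"wy":0.0,"wz":2.0,"fingers":1.0}
    - {"x":0.0,"y":0.0,"z":0.0,"wx":0.0,"wy":0.0,"wz":2.0,"fingers":1.0}
    - {"x":0.0,"y":0.0,"z":0.0,"wx":0.0,"wy":0.0,"wz":2.0,"fingers":1.0}
    - {"x":0.0,"y":0.0,"z":0.0,"wx":0.0,"wy":0.0,"wz":2.0,"fingers":1.0}
    - {"x":0.0,"y":0.0,"z":0.0,"wx":0.0,"wy":0.0,"wz":2.0,"fingers":1.0}
    - {"x":0.0,"y":0.0,"z":-0.02,"wx":0.0,"wy":0.0,"wz":2.0,"fingers":1.0}
    - {"x":0.0,"y":0.0,"z":-0.05,"wx":0.0,"wy":0.0,"wz":2.0,"fingers":1.0}
    - {"x":0.0,"y":0.0,"z":-0.08,"wx":0.0,"wy":0.0,"wz":2.0,"fingers":1.0}
    - {"x":0.0,"y":0.0,"z":-0.1,"wx":0.0,"wy":0.0,"wz":2.0,"fingers":1.0}
    - {"x":0.0,"y":0.0,"z":-0.1,"wx":0.0,"wy":0.0,"wz":2.0,"fingers":1.0}

```text
clock: 13.15
tcp_pos: [632.0, 69.4, 215.3]
ee_rot: [0.878, 0.479, 0.003, 0.001]
contact_force: [0.2, 0.3, 0.3]
finger_gap: 1.0
gripper_force: 0.0
```

Run:
```python
from h import *
A=snap('scene','i')
cv2.imwrite('pics/i2.png',cv2.resize(A['frame'][180:260,140:230,::-1],(675,600),interpolation=cv2.INTER_CUBIC))
c=np.array([630.3,69,0.]);n=lambda p:np.round(((np.array(p)-[140,180]+.5)*7.5-.5))
for z in(75,84):print(z,'skirt sides/top centre px',n(proj(A,c+[0,0,z+40])),[n(proj(A,c+[30*np.cos(t),30*np.sin(t),z])) for t in np.radians([45,150,225,240])])
```

```text
75 skirt sides/top centre px [306. 236.] [array([201., 358.]), array([366., 430.]), array([447., 324.]), array([440., 300.])]
84 skirt sides/top centre px [301. 211.] [array([196., 335.]), array([362., 407.]), array([444., 301.]), array([437., 277.])]
```

View pics/i2.png

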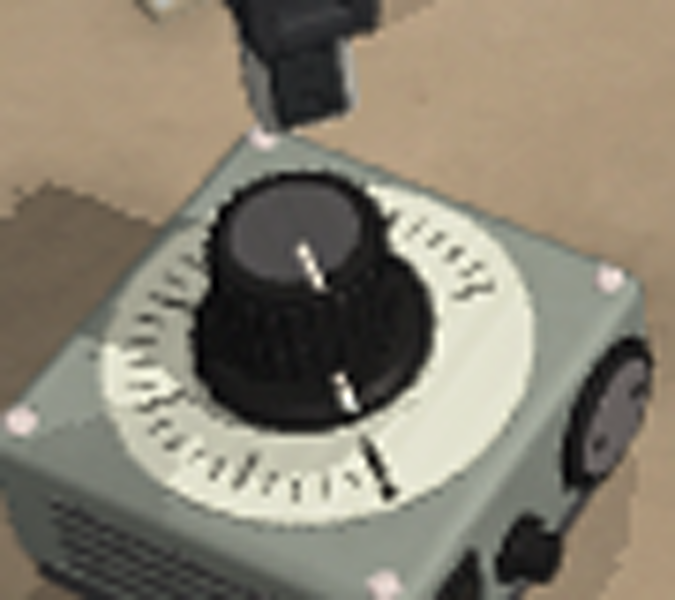

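The knob sits low on the dial with its top centre at about (297,230). The pointer tip is at (350,408) and the zero line's inner end at (366,437). I'll check the numbers.

Run:
```python
from h import *
A=load('i');p=lambda x,y:((x+.5)/7.5-.5+140,(y+.5)/7.5-.5+180)
c=plane(A,*p(297,229),115)
t=plane(A,*p(351,409),81);z=plane(A,*p(366,438),70);i=plane(A,*p(303,245),115);o=plane(A,*p(322,288),115);s=plane(A,*p(340,376),83);zo=plane(A,*p(389,497),70)
print(c,t,z,'gap',np.hypot(*(t-z)[:2]))
a=lambda u,v:np.degrees(np.arctan2(*(v-u)[1::-1]))
print('ang top',a(i,o),'zero',a(z,zo),'skirt',a(s,t),'centre->tip',a(np.array([630,68.8,0]),t),a(np.array([630,68.8,0]),z), a(c,o))
print(r.get_obs()['joint_velocities'].round(4))
```

```text
[633.40764435  68.59206989 115.        ] [607.85162192  84.44207614  81.        ] [605.56400374  83.35411457  70.        ] gap 2.5331516583135696
ang top 148.86639904987365 zero 147.08258508301725 skirt 146.01873296406495 centre->tip 144.76872276604107 149.22191113247783 148.19170387997397
[ 0.0003  0.0277 -0.0388 -0.013   0.0135 -0.0003]
```

```bash
python3 -c "
from station import r
print(r.hand_in())"
```

```text
the job is handed in; nothing more can be done
None
```

The knob is fully home on the shaft and turned to the zero stop, with its pointer about 2.5 mm (within roughly 5°) from the zero line by camera; I let go of it and handed the job in at about 13 s of the 54 s allowed, and `hand_in()` returned no verdict.

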